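# Draw up a crate board with its cam lock

## Robot

A 6-joint arm with a two-finger parallel gripper is mounted at the origin on the work surface. World frame = base frame: x ahead of the robot, y to its left, z up, the work surface at z = 0. Lengths are in m, angles in rad, forces in N, time in s.
With the tool pointing down it reaches from about 0.35 to 0.8 m from the base axis. Payload 7.3 kg.
Tool frame: the origin (TCP) lies between the finger pads; the fingertips stand manip.tcp_to_tips ahead of it and the grasp point (between the pads) is the TCP (manip.tcp_to_tips is the distance from the TCP to the fingertips, in m); x points along the fingers, z is the direction in which the jaws open and shut, and the axes are right-handed (so a half turn about x gives the same grasp; the last joint's range is limited). The gripper opens to 85 mm and grips with 20 to 120 N. Pads are 22 mm wide; open, the fingers measure 114 mm over their backs; the gripper's body (76 mm by 85 mm) begins 54 mm behind the grasp point. The pads swing forward as they close: fully open they stand 13 mm farther back than shut.
Start: joints at [-1.449, 0.342, 1.524, -0, 1.275, -0.146], TCP at [0.139, -0.506, 0.25] pointing down, gripper open.
Joint ranges: [-2.53, 2.53], [-0.77, 2.02], [0.04, 2.7], [-1, 4.14], [0.28, 2.66], [-3.11, 3.11]. Speed limits (rad/s): [2.57, 2.57, 3.14, 3.14, 3.14, 3.14].

## Interface

Orientations are given as a 3x3 rotation matrix whose columns are the frame's x, y, z axes.
In Python, from plant import manip, claw, status, viewer gives the robot as it stands. The module is installed in compiled form; this text tells all that it offers. Calls block until the motion is done:
- manip.goto(position, orientation): joint-space move of the TCP to a pose.
- manip.move_straight(position, rot=None, velocity=0.15): straight line of the TCP; rot=None keeps the orientation; velocity is the mean speed in m/s.
- manip.move_joints(angles): joint-space move.
- claw.command_gripper(opening, grip_force=None): opening from 0.0 (shut) to 1.0 (fully open); grip_force is the grip in N (None keeps the last); returns when the fingers have stopped.
- manip.hold(seconds).
- manip.ik(position, orientation): joint angles nearest the present ones, or None.
- status.state(): the state.
- viewer.get_image(name): name is "scene" or "top" or "wrist"; returns a dict with "frame" (400x640x3 uint8, red, green, blue), "depth" (400x640 float32, m along the optical axis (not along the pixel's ray), 0 where there is no reading), "camera_matrix" (3x3 intrinsics, pixels), "camera_from_world" (4x4, takes a point from world to camera coordinates); the wrist camera has in their place "tool_from_camera" (4x4, takes a point from camera to tool coordinates, whose origin is the TCP and whose axes are the tool frame's). Camera axes: x right, y up, looking along -z (the intrinsics and any distortion apply to the point x, -y, -z); pixel columns grow to the right and rows downward; lengths in m; the calibration is good to about 2 mm. A picture is of the moment at which its call begins: read the wrist's pose just before it.
A pose or a line that the arm cannot do raises manip.PlanningError and nothing moves.
- manip.sign_off(): hands the job in, once; it reports no verdict.
The state is a dict: "clock": time; "q": joint angles; "joint_velocities": joint speeds; "tau": joint torques, N m; "tcp_pos": TCP position; "tcp_rot": TCP orientation; "wrist_force": force on the tool from outside, world axes, zero at the start; "torque": the same for the moment, N m; "grip_width": opening from 0.0 (shut) to 1.0 (fully open).
Only numpy, scipy, OpenCV 4.12 (cv2) and the standard library are available. Lean on these libraries where they do the work, as an engineer would, in place of code of your own. Each camera call takes 0.05 s, during which the arm holds its last target. There are 200 camera calls.

## Task

Slide the loose upright board of the knock-down crate towards the cam until it meets the two spring plungers and its bolt stands inside the open cam hook. Then turn the cam clockwise (seen from above) by its crank peg, roughly half a turn, until the hook has drawn the board hard against its wooden stops and the crank goes firmly tight - stop there without forcing it, let go, and leave everything else where it is.

Things in the scene. Friction and masses are not known exactly. Their poses are not given: they have to be found in the camera images.
- case: Crate corner fixed to the bench: plywood base 315 x 220 x 15 mm, from 185 mm before (-x) to 130 mm beyond the cam axis. Origin on the cam's vertical axis at bench height; +x is the way the board is pushed, z up. Two guide rails (12 mm thick, tops 45 mm above the bench) run from x -170 to -50 mm, inner faces at y +78 and -78 mm.
- stop_line (a point): Nominal stop line: midway between the two wooden stops, 45 mm before the cam axis, 40 mm above the bench. The stops (|y| 42 to 74 mm, tops 68 mm high) were fitted by hand: their faces lie up to 3.5 mm off this line. Each holds a sprung steel plunger (|y| 64 mm) standing 5.5 mm proud; both together push back about 4 N at first touch, 6 N when flush.
- board: Loose plywood board, about 0.5 kg, upright on the base between the rails (3 mm play each side): 18 mm thick (x), 150 wide (y), 48 high, top 63 mm above the bench, on a foot 8 mm thick, 70 wide, x -45 to +34 mm. Origin: centre of its underside, 15 mm above the bench; +x points to the cam. A steel bolt (8 mm thick, 41 mm above the bench) on its +x face ends in an upright pin.
- bolt_pin (a point): Top centre of the bolt's upright cross pin (10 mm in diameter, top 60 mm above the bench), 34.5 mm in +x from the board's centre plane. 21 to 29 mm before the cam axis when the board touches the plungers, 15 to 23 mm when drawn tight, as the stops lie.
- cam: Steel cam lock turning about its vertical z through its origin (same point as the case's). A C-shaped spiral hook 50 to 70 mm above the bench hangs under a bar (16 mm wide, top at 76 mm) that carries the crank peg along the cam's +y. At the start its mouth faces the board (axes 0 to 0.3 rad counter-clockwise of the case's). The hook catches a pin less than 30 mm before the axis.
- crank_peg (a point): Top centre of the black upright crank peg: 16 mm in diameter, 76 to 117 mm above the bench, 55 mm from the cam axis. Starts on the left (+y); clockwise it goes round the far side. Needs a few N, rising slowly (4 mm draw per rad); after 2 to 4.3 rad it goes tight and the load climbs steeply: a push of 10 to 14 N is firm, much more strains the bolt. Stays where left.
- clamp_ring: Bystander: steel ring, 40 mm in diameter, 12 mm high, lying on the far left corner of the crate base. Leave it.
- small_carton: Bystander: cardboard carton 45 x 60 x 35 mm on the far right corner of the crate base. Leave it.
- yellow_bin: Bystander: yellow open bin 160 x 110 x 75 mm on the bench to the left. Leave it.
- elbow: Bystander: stainless pipe elbow about 80 mm high standing to the right. Leave it.
- driver: Bystander: screwdriver lying to the right. Leave it.

How it is judged:
By the outcome, as a careful person would: the job done as asked, in the order asked, and still so for the second after the job is handed in, with the robot touching nothing.
It also fails if it takes over 72 s, if anything falls off the work surface, if the arm or the gripper's body presses on something with over 40 N, if the wrist force passes 120 N, or if a joint passes its speed limit or range.

## Working session

There is one attempt and no reset: what is moved stays moved. The work goes in short steps, each a Python script; the robot and the scene stay as the last script left them, time stands still between calls to the robot, and variables do not carry over. Pictures are saved under pics/ and viewed, about 8 in all and at most 12, crops included, and the job is handed in when it is done.

```bash
mkdir -p pics
cat > h.py <<'E'
import numpy as np, cv2
from plant import manip, claw, status, viewer
def snap(n,f,crop=None,s=1):
    d=viewer.get_image(n); im=d["frame"][:,:,::-1]
    np.savez('pics/'+f+'.npz',**d)
    if crop: x0,y0,x1,y1=crop; im=im[y0:y1,x0:x1]
    if s!=1: im=cv2.resize(im,None,fx=s,fy=s,interpolation=cv2.INTER_CUBIC)
    cv2.imwrite('pics/'+f+'.png',im); return d
def pt(d,u,v,z=None):
    """pixel -> world, by depth or on the plane of height z"""
    K=d["camera_matrix"]; T=np.linalg.inv(d["camera_from_world"])
    r=np.array([(u-K[0,2])/K[0,0],-(v-K[1,2])/K[1,1],-1.])
    r=T[:3,:3]@r; o=T[:3,3]
    s=d["depth"][int(round(v)),int(round(u))] if z is None else (z-o[2])/r[2]
    return o+s*r
E
python3 - <<'E'
from h import *
d=snap("top","top"); snap("scene","scene")
print(d["camera_from_world"],d["camera_matrix"],manip.tcp_to_tips,status.state())
E
```

```text
[[ 0.01438554 -0.99978751 -0.01476435  0.01723282]
 [ 0.99770419  0.01337517  0.06638859 -0.56333483]
 [-0.066177   -0.01568549  0.9976846  -1.26762012]
 [ 0.          0.          0.          1.        ]] [[470.48395225   0.         318.42526958]
 [  0.         470.48395225 201.73180618]
 [  0.           0.           1.        ]] 0.019 {'clock': 0.1, 'q': array([-1.44901731e+00,  3.42634736e-01,  1.52490444e+00, -1.48942103e-05,
        1.27547578e+00, -1.46018308e-01]), 'joint_velocities': array([ 1.12123234e-03, -1.90047247e-04, -2.23821523e-03, -8.80628061e-04,
       -3.26341144e-04, -2.30318926e-06]), 'tau': array([ 3.47276240e-03, -4.34444118e+01, -2.46491933e+01, -1.20823906e-04,
        4.70461251e-03,  5.09849656e-06]), 'tcp_pos': array([ 0.13888468, -0.50593679,  0.24971093]), 'tcp_rot': array([[-1.86922443e-04,  9.64354949e-01,  2.64611977e-01],
       [ 1.41003597e-03,  2.64611972e-01, -9.64353937e-01],
       [-9.99998988e-01,  1.92853011e-04, -1.40923708e-03]]), 'wrist_force': array([-0.11797747,  0.05404598,  0.35795899]), 'torque': array([-0.00341474, -0.03600319, -0.03849629]), 'grip_width': 1.0009505263903136}
```

View pics/top.png

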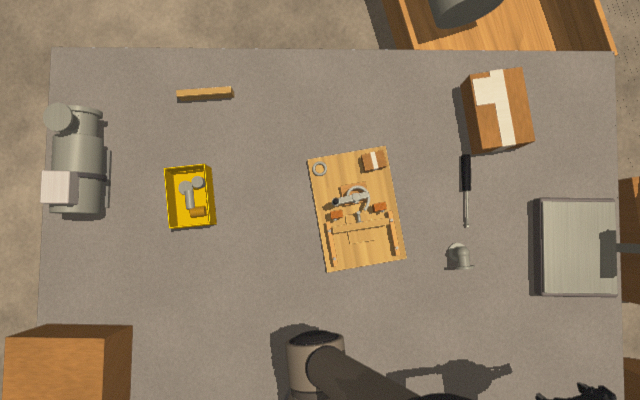

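View pics/scene.png

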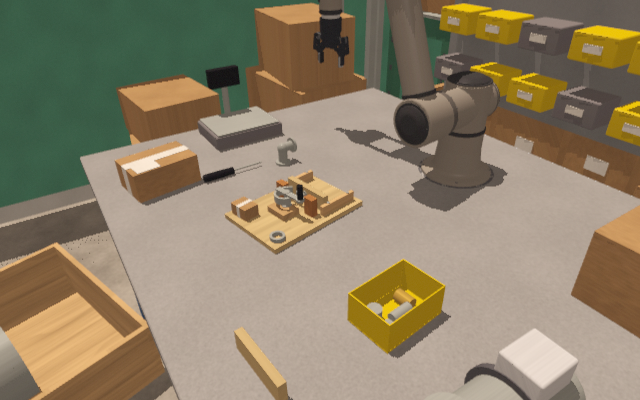

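The top view shows the crate with corners at about (307,160), (386,147), (407,259) and (326,272). The cam is near (352,200) and the board near (360,225). Next I'll enlarge this area.

Run:
```python
from h import *
d=dict(np.load('pics/top.npz'))
im=d["frame"][140:280,295:415,::-1]
cv2.imwrite('pics/topc.png',cv2.resize(im,None,fx=4.2,fy=4.2,interpolation=cv2.INTER_CUBIC))
for u,v in [(307,160),(386,147),(407,259),(326,272)]: print(pt(d,u,v,.015))
c=np.mean([pt(d,u,v,.015) for u,v in [(307,160),(386,147),(407,259),(326,272)]],0);print(c)
```

```text
[0.67828905 0.05831312 0.015     ]
[ 0.7170654  -0.15908078  0.015     ]
[ 0.41082071 -0.21742978  0.015     ]
[0.37239715 0.00180406 0.015     ]
[ 0.54464308 -0.07909834  0.015     ]
```

View pics/topc.png

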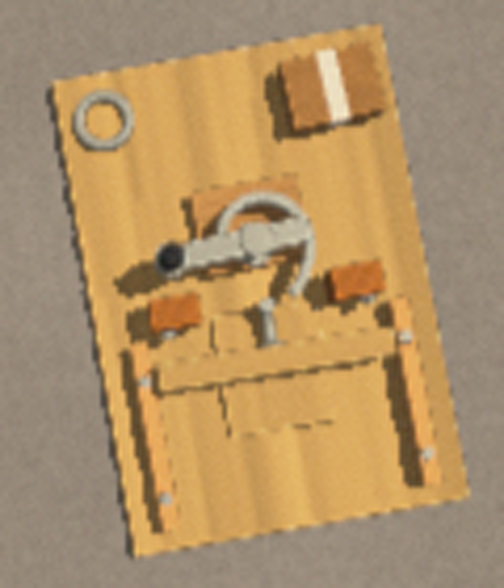

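The enlarged crop shows the cam hub at crop (257,242), the peg at (170,257), the pin near (268,305) and the board between the rails. The yaw is about 0.18. I'll move above it for a close look with the wrist camera.

```bash
cat >> h.py <<'E'
def rot(a):  # tool down, jaws along heading a
    z=np.array([np.cos(a),np.sin(a),0]); x=np.array([0,0,-1.]); return np.column_stack([x,np.cross(z,x),z])
def wsnap(f):
    s=status.state(); d=viewer.get_image("wrist")
    T=np.eye(4); T[:3,:3]=s["tcp_rot"]; T[:3,3]=s["tcp_pos"]
    d["camera_from_world"]=np.linalg.inv(T@d["tool_from_camera"])
    np.savez('pics/'+f+'.npz',**d); cv2.imwrite('pics/'+f+'.png',cv2.resize(d["frame"][:,:,::-1],(800,500),interpolation=cv2.INTER_CUBIC)); return d
E
python3 - <<'E'
from h import *
d=dict(np.load('pics/top.npz'))
f=lambda x,y,z:print(pt(d,295+x/4.2,140+y/4.2,z))
f(170,257,.117);f(257,242,.076);f(268,305,.06);f(155,370,.063);f(395,335,.063)
c=rot(0.182-np.pi/2)
manip.goto([.53,-.08,.30],c)
d=wsnap("w1"); print(d["tool_from_camera"],status.state()["clock"],status.state()["q"])
E
```

```text
[ 0.55847674 -0.01950281  0.117     ]
[ 0.5713331  -0.07429159  0.076     ]
[ 0.53294537 -0.08258868  0.06      ]
[ 0.49112213 -0.01207745  0.063     ]
[ 0.51512175 -0.16189954  0.063     ]
[[ 2.40063700e-04  3.15392400e-01 -9.48961314e-01 -1.23765604e-01]
 [-7.05344895e-04  9.48961159e-01  3.15392170e-01  8.29610914e-02]
 [ 9.99999722e-01  5.93630807e-04  4.50271546e-04 -7.78460275e-04]
 [ 0.00000000e+00  0.00000000e+00  0.00000000e+00  1.00000000e+00]] 2.2333 [-2.94452374e-01  3.29043457e-01  1.40495156e+00 -1.59129479e-04
  1.40780747e+00  1.09571318e+00]
```

View pics/w1.png

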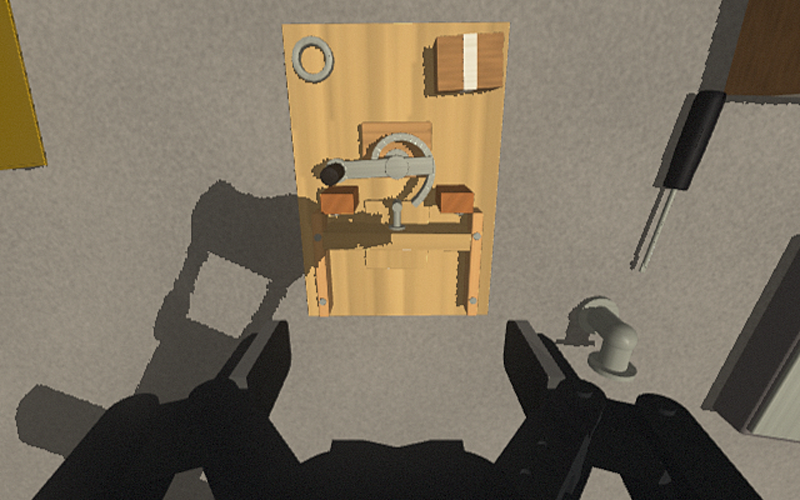

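The wrist view shows the crate corners at (283,24), (509,23), (490,316) and (308,316). The cam hub is at (396,166), the peg top at (331,175), the pin top at (396,208) and the board top edge at about (325..468, 236).

Run:
```python
from h import *
d=dict(np.load('pics/w1.npz'))
p=lambda x,y,z:pt(d,x*.8,y*.8,z)
C=[p(283,24,.015),p(509,23,.015),p(490,316,.015),p(308,316,.015)]
for c in C: print(c)
m=np.mean(C,0); v=C[0]+C[1]-C[2]-C[3]; w=C[0]+C[3]-C[1]-C[2]; a=np.arctan2(v[1],v[0]); print(m,a,np.arctan2(-w[0],w[1]))
o=m+.0275*np.array([np.cos(a),np.sin(a),0]);print("cam",o)
R=np.array([[np.cos(a),np.sin(a)],[-np.sin(a),np.cos(a)]])
for n,x,y,z in [("peg",331,172,.117),("hub",396,166,.076),("pin",396,208,.06),("bl",325,237,.063),("bt",468,237,.063)]:
    q=p(x,y,z); print(n,q,R@(q-o)[:2])
# board top by depth
D=d["depth"]; print([np.round(pt(d,420*.8,y*.8)[2],3) for y in range(216,260,3)])
print([np.round(R@(pt(d,430*.8,y*.8)-o)[:2],3)[0] for y in range(216,260,3)])
im=d["frame"][110:220,240:400,::-1]; cv2.imwrite('pics/w1c.png',cv2.resize(im,None,fx=5,fy=5,interpolation=cv2.INTER_CUBIC))
```

```text
[0.68179009 0.05877577 0.015     ]
[ 0.72151493 -0.15464886  0.015     ]
[ 0.41237312 -0.21770958  0.015     ]
[0.37234643 0.0019706  0.015     ]
[ 0.54700614 -0.07790302  0.015     ] 0.1914020805330025 0.18209922191411554
cam [ 0.57400395 -0.07267154  0.015     ]
peg [ 0.56577915 -0.01932332  0.117     ] [0.00207413 0.05393865]
hub [ 0.5757066  -0.07095995  0.076     ] [0.00199716 0.00135642]
pin [ 0.53389011 -0.07852173  0.06      ] [-0.04049421  0.00188772]
bl [ 0.49247583 -0.01335397  0.063     ] [-0.06875498  0.07374389]
bt [ 0.51829329 -0.15507144  0.063     ] [-0.07036869 -0.070297  ]
[np.float64(0.022), np.float64(0.024), np.float64(0.023), np.float64(0.031), np.float64(0.043), np.float64(0.057), np.float64(0.063), np.float64(0.061), np.float64(0.064), np.float64(0.063), np.float64(0.063), np.float64(0.063), np.float64(0.024), np.float64(0.024), np.float64(0.022)]
[np.float64(-0.06), np.float64(-0.063), np.float64(-0.065), np.float64(-0.066), np.float64(-0.066), np.float64(-0.065), np.float64(-0.067), np.float64(-0.07), np.float64(-0.073), np.float64(-0.076), np.float64(-0.079), np.float64(-0.082), np.float64(-0.102), np.float64(-0.105), np.float64(-0.11)]
```

View pics/w1c.png

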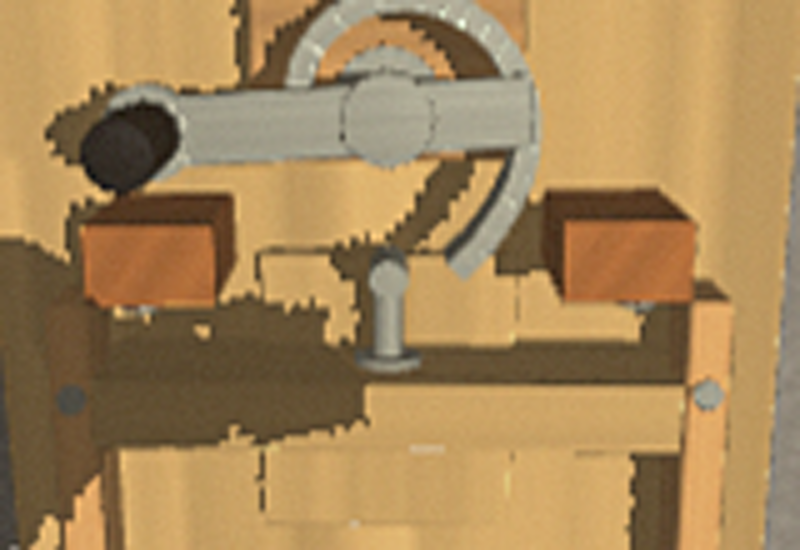

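```bash
cat >> h.py <<'E'
A=.187; O=np.array([.5745,-.072,0]); EX=np.array([np.cos(A),np.sin(A),0]); EY=np.array([-np.sin(A),np.cos(A),0]); EZ=np.array([0,0,1.])
W=lambda x,y,z:O+x*EX+y*EY+z*EZ
E
python3 - <<'E'
from h import *
claw.command_gripper(0.0,40)
R=rot(A-np.pi/2)
manip.goto(W(-.115,0,.12),R)
manip.move_straight(W(-.115,0,.054),velocity=.08); manip.hold(.3)
b=status.state()["wrist_force"]; print(b,status.state()["grip_width"])
x=-.115
while x<-.060:
    x+=.0015; manip.move_straight(W(x,0,.054),velocity=.03)
    s=status.state(); f=s["wrist_force"]-b; print(round(x,4),np.round([f@EX,f@EY,f[2]],2),round(s["clock"],2))
    if -f@EX>5.5: break
d=wsnap("w2"); snap("top","top2",(320,170,400,270),6)
E
```

```text
[-0.16064342 -0.69159796  0.21249768] -0.0011889744650060176
-0.1135 [0.4  0.57 0.2 ] 5.32
-0.112 [0.74 0.5  0.01] 5.57
-0.1105 [ 0.4   1.41 -1.05] 5.82
-0.109 [0.5  0.81 0.48] 6.07
-0.1075 [ 0.12  1.2  -0.44] 6.32
-0.106 [ 0.48  1.57 -0.91] 6.57
-0.1045 [-0.53  0.64 -0.15] 6.82
-0.103 [ 0.52  0.18 -0.77] 7.07
-0.1015 [-0.08  0.22  1.33] 7.32
-0.1 [-0.19  1.41 -0.07] 7.57
-0.0985 [0.82 0.62 0.18] 7.82
-0.097 [ 1.04  0.14 -0.33] 8.07
-0.0955 [-3.9   0.47  2.75] 8.32
-0.094 [-4.5   0.29  2.51] 8.57
-0.0925 [-4.51  0.46  2.78] 8.82
-0.091 [-4.11  1.3   1.04] 9.07
-0.0895 [-2.86  0.98  0.7 ] 9.32
-0.088 [-2.19  0.5  -0.15] 9.57
-0.0865 [-2.64  0.44 -1.2 ] 9.82
-0.085 [-1.85 -0.1  -0.7 ] 10.07
-0.0835 [-1.73 -0.22 -1.89] 10.32
-0.082 [-2.26  0.25 -0.39] 10.57
-0.0805 [-5.2   0.65  0.92] 10.82
-0.079 [-9.2  -0.06  5.31] 11.07
```

View pics/w2.png

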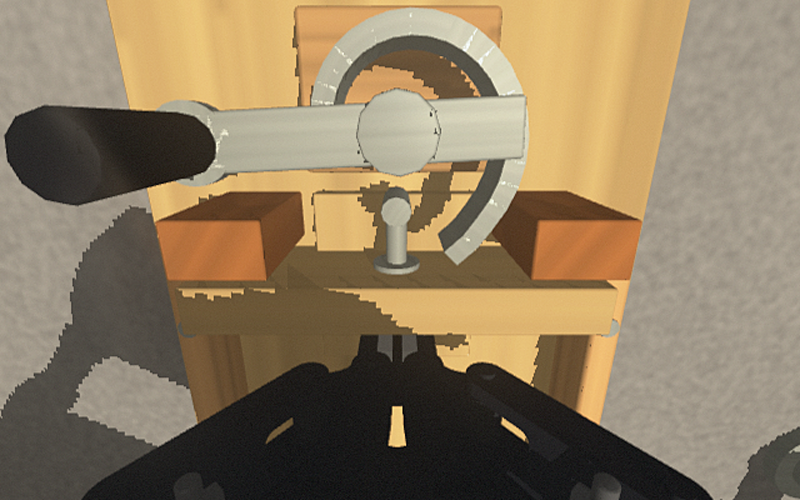

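The board is against the plungers, with 9 N against 2 N while sliding. The pin at (396,210) stands inside the hook mouth and the hook tip is at (455,255). I'll retract, locate the peg and plan the arc.

Run:
```python
from h import *
manip.move_straight(W(-.095,0,.054),velocity=.08)
d=dict(np.load('pics/w2.npz'))
p=lambda x,y,z:pt(d,x*.8,y*.8,z)
loc=lambda q:np.round([(q-O)@EX,(q-O)@EY,q[2]],4)
for n,x,y,z in [("peg",53,156,.117),("pegbase",187,142,.076),("hub",398,131,.076),("pin",397,210,.06),("stopL",215,222,.068),("stopR",585,222,.068)]: print(n,loc(p(x,y,z)))
d1=dict(np.load('pics/w1.npz'));print("peg1",loc(pt(d1,240+118/5,110+160/5,.117)),"hub1",loc(pt(d1,240+388/5,110+118/5,.076)))
# arc feasibility: successive IK by seeding not possible -> check a few goals for both jaw senses
for sg in (1,-1):
  for th in np.arange(0,-4.5,-.5):
    c=A+np.pi/2+.05+th  # heading of peg
    q=manip.ik(O+.055*np.array([np.cos(c),np.sin(c),0])+.103*EZ, rot(c+sg*np.pi/2))
    print(sg,th,None if q is None else np.round(q[[0,5]],2))
```

```text
peg [-0.0019  0.0552  0.117 ]
pegbase [-0.0017  0.0558  0.076 ]
hub [0.001  0.0006 0.076 ]
pin [-0.0234  0.0009  0.06  ]
stopL [-0.0253  0.0559  0.068 ]
stopR [-0.0254 -0.0559  0.068 ]
peg1 [-0.0032  0.0549  0.117 ] hub1 [ 0.0005 -0.0001  0.076 ]
1 0.0 [-0.17  2.74]
1 -0.5 [-0.16 -3.04]
1 -1.0 [-0.18 -2.56]
1 -1.5 [-0.21 -2.09]
1 -2.0 [-0.25 -1.63]
1 -2.5 [-0.29 -1.17]
1 -3.0 [-0.33 -0.71]
1 -3.5 [-0.35 -0.23]
1 -4.0 [-0.35  0.27]
-1 0.0 [-0.17 -0.41]
-1 -0.5 [-0.16  0.1 ]
-1 -1.0 [-0.18  0.59]
-1 -1.5 [-0.21  1.05]
-1 -2.0 [-0.25  1.51]
-1 -2.5 [-0.29  1.97]
-1 -3.0 [-0.33  2.43]
-1 -3.5 [-0.35  2.91]
-1 -4.0 [-0.35 -2.87]
```

```bash
cat >> h.py <<'E'
H=O+.0007*EX+.0002*EY
def peg_pose(th,a0=.055,z=.102,r=.055):
    c=A+np.pi/2+a0+th; u=np.array([np.cos(c),np.sin(c),0])
    return H+r*u+z*EZ, rot(c-np.pi/2+.15*abs(th)), u, np.array([u[1],-u[0],0])  # pos, rot, radial, clockwise tangent
def force(n=3):
    F=[]
    for _ in range(n): manip.hold(.02); F.append(status.state()["wrist_force"])
    return np.mean(F,0)
E
python3 - <<'E'
from h import *
manip.move_straight(W(-.105,0,.16),velocity=.2)
claw.command_gripper(.42,20)
P,R,u,t=peg_pose(0,z=.16)
manip.goto(P,R)
manip.move_straight(peg_pose(0)[0],velocity=.08)
b=force(5); s=status.state(); print(s["clock"],s["q"][5],s["grip_width"],b)
snap("scene","sc3",(220,140,370,260),5)
E
```

```text
14.8917 -0.41077795642355136 0.41920729360224157 [ 0.28947516 -0.14251574  0.2049083 ]
```

View pics/sc3.png

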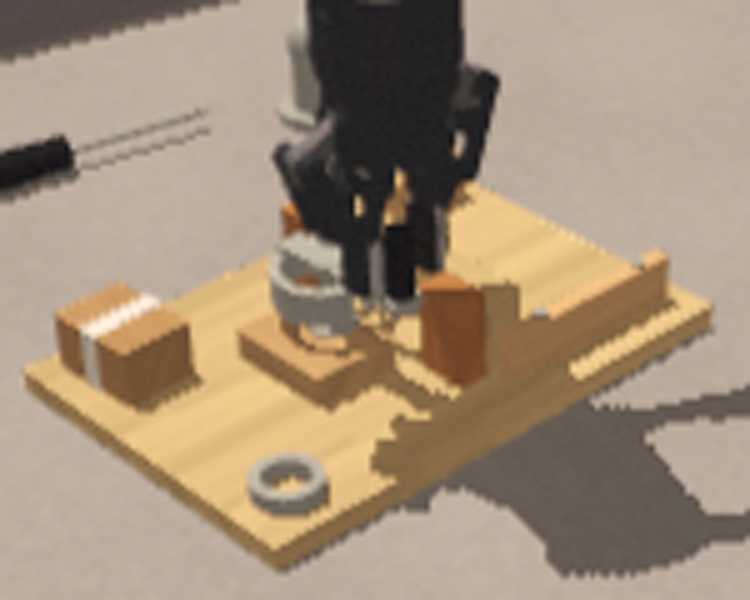

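The peg at (400,260) stands between the fingers. I'll close the cage loosely and start turning.

```bash
cat > turn.py <<'E'
from h import *
import sys
th,end,lim=map(float,sys.argv[1:4]); b=np.array([.2,-.15,.2]); prev=0;k=0
while th>end:
    st=.05 if th>-1.75 else .03
    if prev>5.5: st=.015
    th-=st; P,R,u,t=peg_pose(th)
    manip.move_straight(P,R,velocity=.06)
    f=force(2)-b; F=-f@t; prev=F; k+=1
    if k%4==0 or F>6: print(round(th,3),"tan %.1f rad %.1f z %.1f"%(F,f@u,f[2]),round(status.state()["clock"],1))
    if F>lim or abs(f@u)>12 or abs(f[2])>15: break
print("end",th,F,status.state()["q"][5])
E
python3 - <<'E'
from h import *
claw.command_gripper(.25,20); print(status.state()["grip_width"],force())
E
python3 turn.py 0 -1.8 8.5
```

```text
0.24757703692057548 [-0.27902932  0.0405153   0.35397986]
-0.2 tan 0.1 rad -0.2 z -0.2 16.4
-0.4 tan 0.2 rad 0.3 z -0.7 17.6
-0.6 tan -0.5 rad -0.5 z 0.1 18.7
-0.8 tan 0.4 rad -0.3 z -0.3 19.8
-1.0 tan 0.7 rad -0.1 z 0.3 20.9
-1.2 tan 0.1 rad -0.4 z -0.5 22.1
-1.4 tan 0.3 rad -0.5 z 0.1 23.2
-1.6 tan 0.8 rad 0.0 z 0.5 24.4
-1.78 tan 3.5 rad 1.9 z -0.6 25.5
end -1.810000000000001 3.649593015117856 1.0618325603488126
```

Force is almost zero until -1.7 rad, so I'll check that the peg really is moving with the fingers.

```bash
python3 - <<'E'
from h import *
d=snap("top","top4",(300,145,420,275),4.5)
E
python3 - <<'E'
from h import *
wsnap("w4")
E
```

```text
(no output)
```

View pics/w4.png

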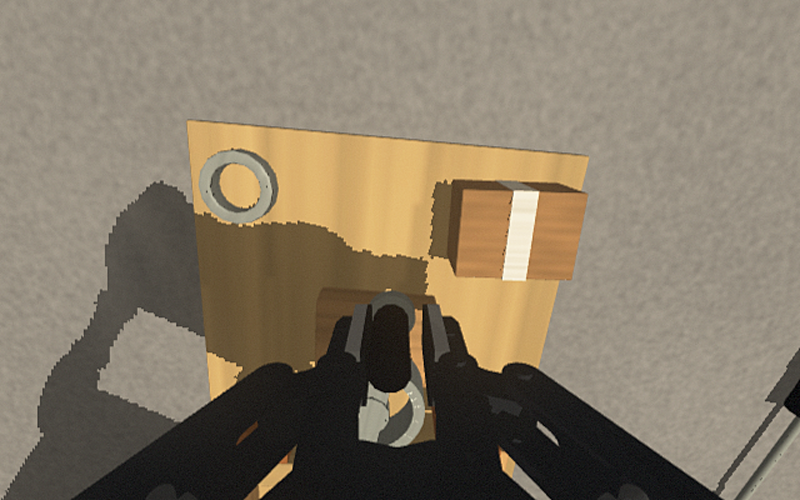

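The peg at (390,345) is caged and has turned to the far side, so the cam is following. I'll continue to tight.

```bash
python3 turn.py -1.81 -4.3 10.5
```

```text
-1.93 tan 3.2 rad 0.9 z -0.5 27.0
-2.05 tan 3.3 rad 1.5 z 0.3 28.1
-2.17 tan 3.5 rad 1.0 z -0.3 29.3
-2.29 tan 3.9 rad 1.8 z 0.4 30.4
-2.41 tan 3.6 rad 1.0 z -0.2 31.5
-2.53 tan 3.8 rad 1.1 z -0.7 32.7
-2.65 tan 6.1 rad 1.1 z -0.8 33.8
-2.665 tan 7.0 rad 1.1 z -1.5 34.1
-2.68 tan 8.4 rad 0.8 z -2.0 34.4
-2.695 tan 8.8 rad 1.5 z -1.5 34.6
-2.71 tan 9.1 rad 1.1 z -2.1 34.9
-2.725 tan 10.2 rad 1.0 z -3.0 35.2
-2.74 tan 10.4 rad 1.0 z -2.1 35.5
-2.755 tan 11.0 rad 1.1 z -2.9 35.8
end -2.754999999999997 11.011032051380246 1.7871443318501696
```

```bash
python3 turn.py -2.755 -2.9 12.0
python3 - <<'E'
from h import *
manip.hold(.3); P,R,u,t=peg_pose(-2.78); f=force(5); print(-f@t,f)
claw.command_gripper(.42,20); f=force(3); print(-f@t,f)
p=status.state()["tcp_pos"]
manip.move_straight(p+[0,0,.07],velocity=.12)
manip.goto(W(-.06,0,.25),rot(A-np.pi/2)); print(force(),status.state()["clock"])
d=wsnap("w5")
im=d["frame"][60:300,170:470,::-1]; cv2.imwrite('pics/w5c.png',cv2.resize(im,None,fx=2.5,fy=2.5,interpolation=cv2.INTER_CUBIC))
E
```

```text
-2.785 tan 10.9 rad 1.0 z -3.2 36.1
-2.8 tan 13.2 rad 1.5 z -3.3 36.4
end -2.8 13.200546252228099 1.822161444627802
12.158121385852503 [10.88003373  5.63873933 -3.33659318]
0.582971320204758 [0.6480715  0.0870553  0.21381461]
[ 0.32717673  0.11165169 -0.93852782] 38.6
```

View pics/w5c.png

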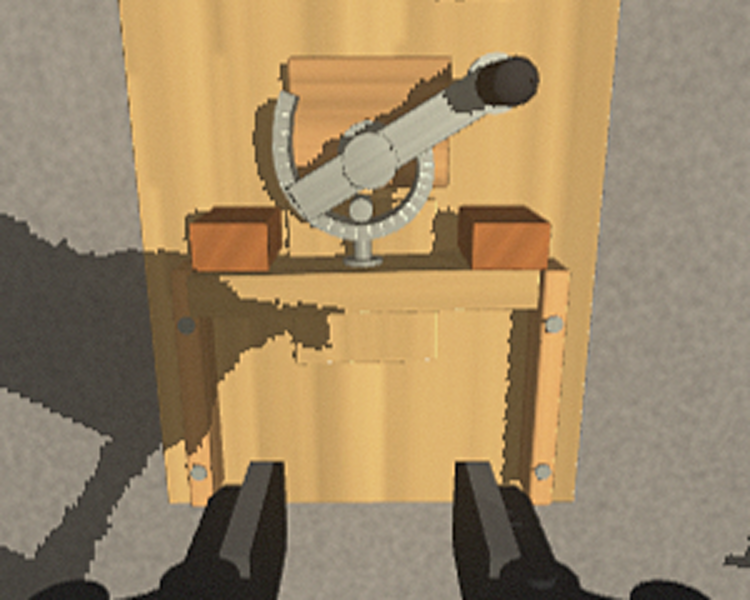

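Run:
```python
from h import *
d=dict(np.load('pics/w5.npz'))
L=lambda x,y,z:np.round([(q:=pt(d,170+x/2.5,60+y/2.5,z)-O)@EX*1e3,q@EY*1e3],1)
for n,x,y,z in [("pin",361,209,.06),("peg",512,83,.117),("stopL",230,222,.068),("stopR",512,221,.068),("bF",225,270,.063),("bFr",510,270,.063),("bRl",240,311,.063),("bRr",500,309,.063)]: print(n,L(x,y,z))
im=d["frame"][130:195,235:405,::-1]; cv2.imwrite('pics/w5d.png',cv2.resize(im,None,fx=4.7,fy=4.7,interpolation=cv2.INTER_CUBIC))
# profile by depth in columns through the stops and beyond
for x in (230,512,310,420):
    P=[pt(d,170+x/2.5,60+y/2.5) for y in range(205,325,5)]
    print(x,[(round((p-O)@EX*1e3),round(p[2]*1e3)) for p in P])
```

```text
pin [-20.5   3.8]
peg [ 27.7 -45.8]
stopL [-24.5  57.1]
stopR [-24.4 -57.7]
bF [-45.5  61.4]
bFr [-45.8 -59. ]
bRl [-63.5  56. ]
bRr [-62.9 -55.7]
230 [(-24, 19), (-25, 33), (-24, 51), (-24, 64), (-26, 68), (-28, 68), (-30, 68), (-32, 68), (-34, 68), (-36, 68), (-38, 69), (-40, 68), (-42, 68), (-47, 55), (-48, 63), (-50, 63), (-52, 64), (-54, 64), (-56, 63), (-58, 64), (-61, 62), (-63, 63), (-79, 15), (-82, 14)]
512 [(-24, 23), (-24, 39), (-24, 52), (-24, 66), (-26, 69), (-28, 69), (-30, 68), (-32, 68), (-34, 67), (-36, 68), (-39, 67), (-41, 68), (-42, 69), (-46, 63), (-48, 63), (-50, 64), (-53, 62), (-55, 62), (-57, 62), (-59, 64), (-61, 64), (-77, 13), (-79, 15), (-82, 15)]
310 [(-17, 76), (-19, 76), (-21, 75), (-23, 71), (-33, 23), (-35, 23), (-38, 22), (-40, 24), (-43, 22), (-45, 23), (-47, 25), (-46, 38), (-47, 49), (-46, 59), (-47, 65), (-50, 64), (-52, 63), (-54, 63), (-56, 64), (-59, 63), (-61, 62), (-63, 63), (-77, 23), (23, 373)]
420 [(-18, 70), (-26, 22), (-29, 23), (-31, 23), (-33, 23), (-36, 23), (-38, 23), (-40, 23), (-43, 23), (-45, 24), (-45, 33), (-45, 45), (-46, 54), (-46, 63), (-48, 61), (-50, 62), (-52, 65), (-54, 63), (-57, 63), (-59, 64), (-61, 64), (-74, 24), (-77, 24), (-79, 24)]
```

View pics/w5d.png

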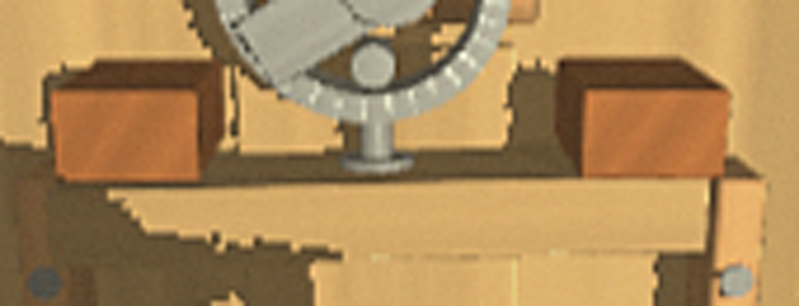

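```bash
python3 -c "
from h import *
print(status.state()['clock']); manip.sign_off()"
```

```text
38.65
the job is handed in; nothing more can be done
```

The job is done and handed in at 38.7 s of the 72 s allowed; I got no verdict back.

- **Board:** I pushed it with shut fingers until it met the plungers. The load rose from about 2 N sliding to 9 N, and the pin stood about 23 mm before the cam axis, inside the hook mouth.
- **Cam:** I caged the crank peg loosely between the fingers and turned it clockwise. The hook took up the pin about 1.7 rad in, and the load then ran at 3 to 4 N. From about 2.6 rad it climbed steeply, and I stopped at a 2.8 rad command with 12 to 13 N on the peg. I then opened the fingers and lifted clear.

**Last checks:**
- The picture after letting go shows the peg where I left it (about 2.6 rad round) and the hook around the pin.
- The pin is about 20 mm before the axis. No gap shows between the board and either stop.
- That view resolves only about 1 mm. The depth readings put the board's left end perhaps 1 mm farther back than its right, which is within their noise, so I rely on the steep rise in load as the main sign that it is tight.
- The ring and carton are unmoved in the wrist picture taken part-way through the turn. I did not check them or the other bystanders afterwards.

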